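Load the pod press and drive the pod home with its clamp

TASK

Load the bench press: stand the grooved metal pod, tapered nose down, in the press's round holder so that it rests on the spring catches, and let go of it. Then swing the hinged clamp over and press its bar down by feel until the foot has driven the pod fully home past the catches, leaving the clamp down on it. Let the clamp do the driving, not your fingers on the pod, and ease off as soon as the pod bottoms, because hard pressing dents its lid; do not disturb the small things standing round about.

Things in the scene. Friction and masses are not known exactly. Their poses are not given: they have to be found in the camera images.
- pod_center (a point): The pod: loose aluminium cylinder, 44 mm wide, 42 mm high, 0.08 to 0.17 kg, nose tapering to 36 mm at the bottom, shallow waist groove 11 to 20 mm above the bottom, flat lid. It stands on the table nose down. This point is its centre, 21 mm up; z is its axis, to the lid. Grasp only its upper 16 mm: resting on the catches it stands 19 mm out of the holder.
- holder (a point): Centre of the mouth of the press's holder: upright aluminium cup, 70 mm outside, 46 mm inside (1 mm clearance all round the pod), 37 mm deep, mouth 98 mm above the table. z up, x to the back of the press, y along the hinge. Resting on the catches the pod's centre is 2 mm below this point; fully home, on the holder's floor, 16 mm below it (lid 5 mm above the mouth).
- press: The grey press, fixed to the table, base 215 x 140 mm; origin on the table under the holder's middle, x to its back. Three spring balls (the catches) in the holder's wall, 22 mm below the mouth, stop the pod's nose. Some 13 to 28 N on the pod push it past them; about 10 mm lower they snap into its waist groove and it drops the last 3 mm to the holder's floor, home.
- clamp (a joint): Hinge angle of the clamp, rad: 0 = arms level over the holder; grows as it opens; starts open on its stop at about 1.85. Its foot, 90 mm from the hinge, is a screw with a domed rubber tip whose setting is unknown within 10 mm up or down, so the angle at which the pod is home differs each time (-0.12 to +0.12) and must be felt: the force rises steeply once the pod bottoms.
- clamp_hinge (a point): Middle of the clamp's hinge axis, 90 mm behind the holder's centre, 129 mm above the table; axes as the holder's, the clamp turns about y. The clamp (0.3 kg, damped hinge) stays leaning back when open; past upright it sinks forward slowly by its own weight, which is too little to drive the pod in.
- clamp_bar (a point): Middle of the clamp's grip bar: round dark wood, 15 mm thick, 88 mm long, between the ends of the two side arms, 165 mm from the hinge axis and parallel to it (y along the bar). Closed, it lies in front of the holder. Force on the bar acts 1.8-fold on the pod: some 6 to 13 N on the bar drive it in; more than about 23 N dents the lid.
- salve_tin: Bystander: closed round tin, 55 mm wide, 22 mm high; origin under its centre.
- brass_weight: Bystander: brass weight with a knob, 27 mm wide, 30 mm high; origin under its centre.
- cork_large: Bystander: large tapered cork, 42 mm wide, 26 mm high; origin under its centre.

How it is judged (in metres and radians):
On the way, in this order (a step that is already met when the one before it is completed fails the run):
1. the pod stands upright on the catches in the holder's mouth, let go, with the clamp still open (horizontal distance between pod_center and holder below 0.003 m and angle between pod_center's own z axis and vertical below 0.12 rad and z of pod_center in the frame of holder between -0.008 and 0.002 m and contact force between the fingers and pod below 0.1 N and value of joint clamp above 0.6 rad), for 0.2 s.
2. the clamp's foot has driven the pod home (z of pod_center in the frame of holder below -0.0145 m and contact force between clamp and pod above 0.3 N), for 0.1 s.
At the end, for the whole second after the job is handed in: the pod stands in the holder, nose down and upright (within 0.06 rad), fully home (its centre at least 14.5 mm below the mouth, i.e. within 1.5 mm of the floor), with the clamp down on it (angle under 0.17 rad), at rest (z of pod_center in the frame of holder below -0.0145 m and horizontal distance between pod_center and holder below 0.0025 m and angle between pod_center's own z axis and vertical below 0.06 rad and value of joint clamp below 0.17 rad and linear speed of pod below 0.01 m/s); the robot touches nothing.
It fails at once if the clamp's foot presses the pod with more than 50 N (its lid dents) (contact force between clamp and pod above 50 N).
It fails at once if the pod is pushed past the catches by the fingers instead of the clamp (contact force between the fingers and pod above 0.5 N and horizontal distance between pod_center and holder below 0.01 m and z of pod_center in the frame of holder below -0.009 m).
It fails at once if a bystander is shoved more than 25 mm (distance of any of salve_tin, brass_weight, cork_large from where it was at the start of the episode above 0.025 m).
It also fails if it takes over 72 s, if anything falls off the work surface, if the arm or the gripper's body presses on something with over 40 N, if the wrist force passes 120 N, or if a joint passes its speed limit or range.

ROBOT

A 7-joint arm with a two-finger parallel gripper is mounted at the origin on a cart in front of the work surface, level with it; the furniture and walls round the work are solid. World frame = base frame: x ahead of the robot, y to its left, z up, the work surface at z = 0. Lengths are in mm, angles in rad, forces in N, time in s.
With the tool pointing down it reaches from about 400 to 875 mm from the base axis. Payload 4.4 kg.
Tool frame: the origin (TCP) lies at the very end of the fingers, on their centre line; the grasp point (between the pads) lies 19 mm behind it; z points along the fingers, y is the line along which they close (so a half turn about z gives the same grasp; the last joint's range is limited). The gripper opens to 85 mm and grips with 20 to 120 N. Pads are 22 mm wide; open, the fingers measure 114 mm over their backs; the gripper's body (76 mm by 85 mm) begins 54 mm behind the grasp point. The pads swing forward as they close: fully open they stand 13 mm farther back than shut.
Start: joints at [1.068, 0.628, 0.038, 1.517, -0.027, 0.996, -0.02], TCP at [275.006, -588.973, 231.313] pointing down, gripper open.
Joint ranges: [-3.06, 3.06], [-0.37, 2.12], [-1.25, 1.32], [0.18, 2.47], [-1.1, 4.24], [0.23, 1.98], [-2.94, 2.94]. Speed limits (rad/s): [2.57, 2.57, 3.14, 3.14, 3.14, 3.14, 3.14].

INTERFACE

Orientations are given as [roll, pitch, yaw] about the fixed x, y, z axes, in that order (R = Rz(yaw) Ry(pitch) Rx(roll)).
In Python, from cell import sensors, get_image, camera_params, order gives the robot as it stands.
- The arm moves only by the shell command python3 -m inch 'ROWS' [OPENING]. ROWS is JSON, a list that holds one entry, the list of rows, each a list of 4 numbers: the shift along the tool's x, y, z in cm, then the turn about the tool's z in degrees. A call has 1 to 8 rows; each row is the pose to reach, as a shift and turn from the pose commanded when the call began, along the tool's axes at that moment; what a row does not reach only later rows make up. A row lasts 1/12 s, in which the tool goes at most 41.7 mm and 7.16 degrees, less where a joint would pass 70% of its speed; a pose out of reach is approached as far as the arm can. A call with a gripper value outside its range is refused whole. OPENING is the finger opening in cm, from 0 to 8.54, set as the call begins (- or left out, the last holds). The fingers move at their own pace and stop on an object; the grip force is fixed at half the most. Time passes only in rows, so rows that repeat a pose let the fingers close. It gives the time, the measured TCP pose, the force, the opening and the grip force at its end, in the units of the state.
- sensors.read_state(): the state, without advancing time (a new reading comes with each control period).
- get_image(name): name is "scene" or "top" or "wrist"; returns the picture (420x560x3 uint8, blue, green, red); there is no depth.
- camera_params(name): a dict with "mtx" (3x3 intrinsics, pixels), "rvec" (rotation vector, rad) and "tvec" (3), from world to camera coordinates, as OpenCV has them. Camera axes: x right, y down, z forward; pixel columns grow to the right and rows downward; lengths in mm; the calibration is good to about 2 mm. A picture is of the moment at which its call begins: read the wrist's pose just before it. camera_params takes no time and is no camera call; for the wrist camera it gives the pose at the moment of the call.
- order.finish_job(): hands the job in; it is judged then, once.
The state is a dict: "clock": time; "qpos": joint angles; "qd": joint speeds; "tau": joint torques, N m; "eef_pos": TCP position; "tool_rot": TCP orientation; "force": force on the tool from outside, world axes, zero at the start; "torque": the same for the moment, N m; "width": finger opening in mm; "gripper_force": force on a finger pad.
Only numpy, scipy, OpenCV 4.12 (cv2) and the standard library are available. Lean on these libraries where they do the work, as an engineer would, in place of code of your own. Each camera call takes 0.05 s, during which the arm holds its last target. There are 200 camera calls.

## Working session

There is one attempt and no reset: what is moved stays moved. The work goes in short steps, Python scripts to look and compute and a shell command to move; the robot and the scene stay as the last step left them, time stands still between calls to the robot, and variables do not carry over. Pictures are saved under pics/ and viewed, at most 10 in all, crops included, and the job is handed in when it is done.

```bash
ls; mkdir -p pics
python3 - <<'E'
from cell import sensors, get_image, camera_params
import cv2, numpy as np
s=sensors.read_state(); print(s['clock'],s['eef_pos'],s['tool_rot'],s['force'],s['width'])
for n in ("scene","top"):
    im=get_image(n); cv2.imwrite(f"pics/{n}0.png",im)
    p=camera_params(n); R=cv2.Rodrigues(np.array(p['rvec'],float))[0]; print(n,np.round(p['mtx'],1).tolist(),(-R.T@np.array(p['tvec']).ravel()).round())
E
```

```text
pics
0.0 [ 274.74502219 -588.39328852  230.40449203] [-3.13973278e+00  3.24902497e-05  4.36824480e-01] [-0.61477352 -0.16983742 -0.55794485] 85.224565617431
scene [[468.8, 0.0, 268.5], [0.0, 468.8, 212.6], [0.0, 0.0, 1.0]] [ 60. 425. 805.]
top [[484.7, 0.0, 275.6], [0.0, 484.7, 213.3], [0.0, 0.0, 1.0]] [ 414.   27. 1312.]
```

View pics/scene0.png

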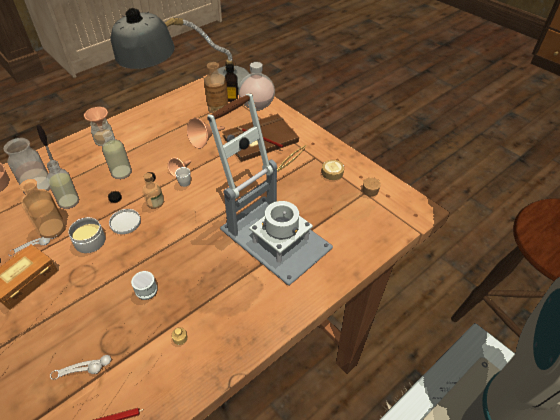

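View pics/top0.png

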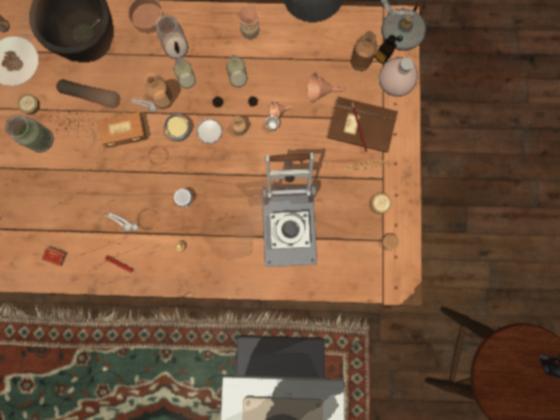

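The scene view shows the pod at about (144,285) and the holder mouth at (282,218). The top view shows the pod at (183,197), the holder at (290,230), the brass weight at (181,245), the tin at (381,203) and the cork at (390,241). The clamp is open and leaning to the back, which is up in the image.

```bash
cat > h.py <<'E'
import cv2, numpy as np
from cell import sensors, get_image, camera_params
def cam(n):
    p=camera_params(n); return np.array(p['mtx'],float),np.array(p['rvec'],float).reshape(3),np.array(p['tvec'],float).reshape(3)
def onplane(c,uv,z):
    K,r,t=c; R=cv2.Rodrigues(r)[0]; o=-R.T@t
    d=R.T@np.linalg.solve(K,np.array([uv[0],uv[1],1.])); return o+d*(z-o[2])/d[2]
def proj(c,P):
    return cv2.projectPoints(np.array(P,float).reshape(-1,1,3),c[1],c[2],c[0],None)[0].reshape(-1,2)
E
python3 - <<'E'
from h import *
c=cam('top'); s=cam('scene')
im=cv2.imread('pics/top0.png')
for n,uv,z in [('pod',(183,197),42),('hold',(290,230),98),('tin',(381,203),22),('cork',(390,241),26),('brass',(181,245),30)]:
    print(n,onplane(c,uv,z).round(1))
for n,uv,z in [('pod',(144,280),42),('hold',(282,214),98)]: print(n,'scene',onplane(s,uv,z).round(1))
a=cv2.resize(im[140:280,150:410],None,fx=3,fy=3,interpolation=cv2.INTER_CUBIC); cv2.imwrite('pics/topc.png',a)
E
```

```text
pod [615.2 278.5  42. ]
hold [530.5  -6.1  98. ]
tin [ 618.2 -250.9   22. ]
cork [ 516.2 -274.2   26. ]
brass [488.5 279.1  30. ]
pod scene [614.3 278.5  42. ]
hold scene [531.4  -6.   98. ]
```

View pics/topc.png

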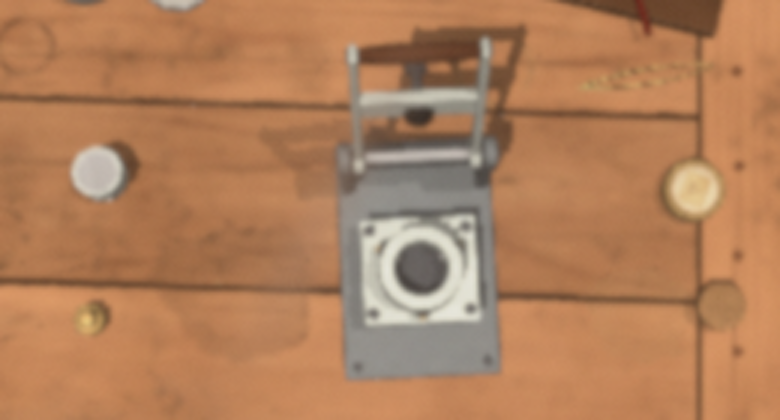

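```bash
cat > go.py <<'E'
# world target (mm, yaw deg) -> shift/turn in tool axes; usage: go.py x y z yawdeg
import sys
from h import *
from scipy.spatial.transform import Rotation as Ro
s=sensors.read_state(); R=Ro.from_euler('xyz',s['tool_rot']).as_matrix()
x,y,z,w=map(float,sys.argv[1:])
d=R.T@(np.array([x,y,z])-s['eef_pos'])/10
print('t',round(s['clock'],2),'pos',np.round(s['eef_pos'],1),'yaw',round(np.degrees(s['tool_rot'][2]),2),'F',np.round(s['force'],1),'w',round(s['width'],1))
print('shift cm',d.round(2),'turn',round(-((w-np.degrees(s['tool_rot'][2])+180)%360-180),2))
E
python3 - <<'E'
from h import *
c=cam('top')
f=lambda u,v,z:onplane(c,(150+u/3,140+v/3),z)
for a,b,z in [((346,378),(499,371),10),((338,160),(495,152),129)]:
    d=f(*a,z)-f(*b,z); print('yaw',np.degrees(np.arctan2(-d[0],d[1])).round(2))
print('holder',f(421,266,98).round(1),'pod',f(98,171,42).round(1))
E
python3 -m inch '[[[4,-3.8,0,-7],[8,-7.6,0,-14],[12,-11.4,0,-21],[16,-15.2,0,-28],[19,-18.2,0,-35],[22,-21.1,0,-42],[25,-24,0,-49],[28,-27,0,-56]]]'; python3 go.py 612 278 150 92.5
```

```text
yaw 4.34
yaw 4.7
holder [533.9  -6.8  98. ] pod [615.2 279.4  42. ]
clock: 0.77
eef_pos: [395.1, -276.1, 231.3]
tool_rot: [-3.141, 0.0, 1.42]
force: [0.6, 0.2, -0.6]
width: 85.8
gripper_force: 0.0
t 0.77 pos [ 395.1 -276.1  231.3] yaw 81.36 F [ 0.6  0.2 -0.6] w 85.8
shift cm [58.04 13.12  8.12] turn -11.14
```

```bash
python3 -m inch '[[[4,0.9,0,-3],[8,1.8,0,-6],[12,2.7,0,-9],[16,3.6,0,-12],[20,4.5,0,-13],[24,5.4,0,-13],[28,6.3,0,-13],[32,7.2,0,-13]]]' >/dev/null; python3 go.py 612 278 150 94.5
```

```text
t 1.43 pos [516.2  28.7 231.1] yaw 94.02 F [ 0.7 -1.2 -0.2] w 85.8
shift cm [24.2  11.31  8.1 ] turn -0.48
```

```bash
python3 -m inch '[[[3.5,1.6,0,0],[7,3.3,1,0],[10.5,4.9,2.5,0],[14,6.5,4,0],[17.5,8.2,5.5,0],[21,9.8,7,0],[24.2,11.3,8.1,0],[24.2,11.3,8.1,0]]]' >/dev/null; python3 go.py 615 279 28 94.5
python3 - <<'E'
from h import *
c=cam('wrist'); im=get_image('wrist'); cv2.imwrite('pics/w1.png',im)
print(proj(c,[[615,279,42],[615,279,0]]))
E
```

```text
t 2.1 pos [610.1 285.5 146.9] yaw 94.49 F [-0.1  1.3  0.4] w 85.3
shift cm [-0.76  0.47 11.89] turn -0.01
[[285.59921082 219.22017131]
 [284.98978178 205.65136213]]
```

View pics/w1.png

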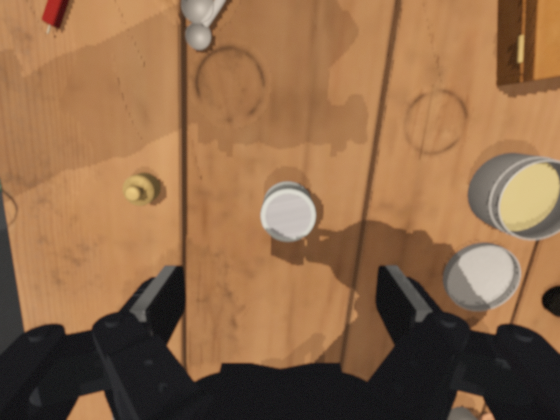

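The wrist view shows the pod's lid centred at about (289,215) with radius 27, and the brass weight at (140,189), clear of the fingers.

```bash
python3 - <<'E'
from h import *
c=cam('wrist'); im=get_image('wrist')
hsv=cv2.cvtColor(im,cv2.COLOR_BGR2HSV)
m=((hsv[...,1]<70)&(hsv[...,2]>110)).astype(np.uint8)*255
m=cv2.morphologyEx(m,cv2.MORPH_OPEN,np.ones((5,5)))
for k in cv2.findContours(m,cv2.RETR_EXTERNAL,cv2.CHAIN_APPROX_NONE)[0]:
    if cv2.contourArea(k)>800:
        (x,y),r=cv2.minEnclosingCircle(k); print((x,y),r,cv2.boundingRect(k),onplane(c,(x,y),42).round(1))
print('lid',onplane(c,(289,214.5),42).round(1))
E
python3 go.py 615 279 28 94.5
```

```text
(484.0, 272.0) 38.47086715698242 (448, 238, 74, 66) [786.3 240.1  42. ]
(287.97119140625, 205.9136199951172) 30.503860473632812 (261, 176, 56, 61) [615.9 285.3  42. ]
(520.2919311523438, 184.0570526123047) 44.44487380981445 (477, 148, 74, 78) [795.5 316.8  42. ]
(201.0, 17.488372802734375) 25.823406219482422 (182, 0, 39, 44) [545.6 413.9  42. ]
lid [617.3 278.2  42. ]
t 2.2 pos [610.6 277.8 148.7] yaw 94.2 F [-0.1 -0.1 -0.2] w 85.1
shift cm [ 0.09  0.48 12.06] turn -0.3
```

```bash
python3 -m inch '[[[0.1,0.2,2,-0.3],[0.2,0.5,4,-0.3],[0.2,0.5,6,-0.3],[0.2,0.5,6,-0.3],[0.2,0.5,6,-0.3],[0.2,0.5,6,-0.3]]]' >/dev/null; python3 go.py 615 279 28 94.5
python3 - <<'E'
from h import *
c=cam('wrist'); im=get_image('wrist')
cv2.imwrite('pics/w2.png',im)
print(proj(c,[[615,279,42],[615,279,0]]))
np.savez('w2.npz',K=c[0],r=c[1],t=c[2])
E
```

```text
t 2.7 pos [617.4 277.7  91.8] yaw 94.25 F [0.1 0.5 0.3] w 85.8
shift cm [ 0.15 -0.24  6.38] turn -0.25
[[275.91504946 232.30582842]
 [276.52116869 213.20220056]]
```

View pics/w2.png

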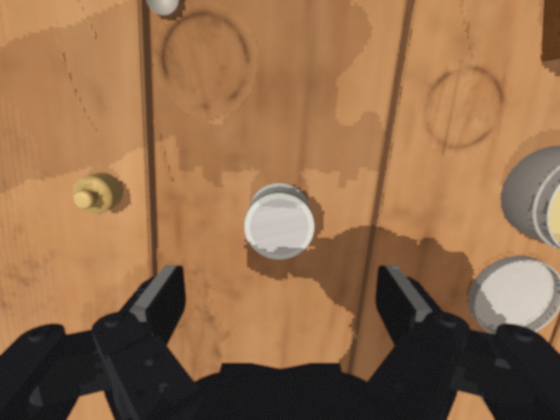

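The wrist view shows the lid spanning about x 244–315 and y 191–259, so its centre is near (279.5,225), between the fingers.

```bash
python3 - <<'E'
from h import *
f=np.load('w2.npz'); c=(f['K'],f['r'],f['t'])
print(onplane(c,(279.5,225),42), proj(c,[[617.4,277.7,91.8-19]]))
E
python3 go.py 617 281.5 28 94.5
```

```text
[616.91055724 284.04363693  42.        ] [[279.52896044 254.38635404]]
t 2.75 pos [617.7 278.2  92.1] yaw 94.27 F [0.  0.  1.1] w 85.5
shift cm [ 0.33 -0.06  6.41] turn -0.23
```

```bash
python3 -m inch '[[[0.2,-0.05,2,-0.2],[0.4,-0.05,4,-0.2],[0.4,-0.05,5.6,-0.2],[0.4,-0.05,6.4,-0.2],[0.4,-0.05,6.4,-0.2],[0.4,-0.05,6.4,-0.2]]]' >/dev/null; python3 go.py 617 282 28 94.5;  python3 -m inch '[[[0,0,0,0],[0,0,0,0],[0,0,0,0],[0,0,0,0],[0,0,0,0],[0,0,0,0],[0,0,0,0],[0,0,0,0]]]' 3.5
python3 - <<'E'
from h import *
c=cam('wrist'); im=get_image('wrist')
cv2.imwrite('pics/w3.png',im)
s=sensors.read_state();p=s['eef_pos'];print(p,s['width'],proj(c,[p+[0,0,14]]))
E
```

```text
t 3.25 pos [616.4 282.6  27.3] yaw 94.52 F [ 0.1 -0.2  0.9] w 85.5
shift cm [-0.06  0.05 -0.07] turn 0.02
clock: 3.92
eef_pos: [616.6, 282.9, 27.7]
tool_rot: [3.14, -0.001, 1.65]
force: [-0.2, -0.2, 4.7]
width: 41.3
gripper_force: 61.1
[616.53353258 282.91195786  27.68178512] 41.583262482284496 [[279.53973266 284.65008751]]
```

View pics/w3.png

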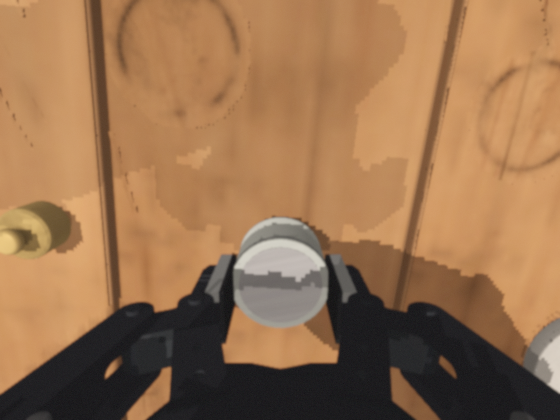

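The wrist view shows the pod held between the pads. Its lid is centred near (281,283), against the TCP projection at (279.5,284.7).

```bash
python3 -m inch '[[[0,0,-2,0],[0,0,-5,0],[0,0,-8.5,0],[0,0,-12,0],[0,-2,-15,0],[0,-4,-16,0],[0,-6,-16,0],[0,-6,-16,0]]]' ; python3 go.py 534 -55 185 94.5
```

```text
clock: 4.63
eef_pos: [551.8, 278.2, 187.5]
tool_rot: [-3.139, 0.0, 1.653]
force: [-1.3, -0.5, -1.0]
width: 41.6
gripper_force: 61.4
t 4.63 pos [551.8 278.2 187.5] yaw 94.69 F [-1.3 -0.5 -1. ] w 41.6
shift cm [-33.06  -4.5    0.27] turn 0.19
```

```bash
python3 -m inch '[[[-4,-0.5,0,0],[-8,-1,0,0],[-12,-1.5,0,0],[-16,-2,0,0],[-20,-2.6,0,0],[-24,-3.2,0,0],[-28,-3.8,0,0],[-31,-4.3,0,0]]]'>/dev/null; python3 -m inch '[[[-1,-0.2,0,0],[-2,-0.3,0,0],[-2,-0.3,0,0],[-2,-0.3,0,0],[-2,-0.3,0,0],[-2,-0.3,0,0]]]'>/dev/null; python3 go.py 534 -55 185 94.5;  python3 - <<'E'
from h import *
c=cam('wrist'); im=get_image('wrist')
cv2.imwrite('pics/w4.png',im)
np.savez('w4.npz',K=c[0],r=c[1],t=c[2])
s=sensors.read_state();p=s['eef_pos'];print(p,s['width'],proj(c,[p+[0,0,14],[534,-7,98]]))
E
```

```text
t 5.8 pos [536.5 -52.7 186.4] yaw 94.7 F [ 0.7  0.3 -1.2] w 41.5
shift cm [-0.21 -0.27  0.14] turn 0.2
[536.4244042  -52.9593101  186.33556871] 41.715901865429856 [[279.3591072  285.17842861]
 [281.45533631 154.99720234]]
```

View pics/w4.png

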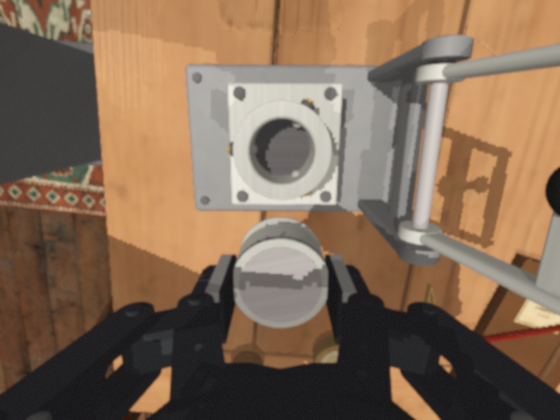

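The wrist view shows the holder's ring centred at about (282,150), outer radius about 51 px. The pod's lid is at (281,283), and the clamp stands open on the right.

Run:
```python
from h import *
im=cv2.imread('pics/w4.png'); f=np.load('w4.npz'); c=(f['K'],f['r'],f['t'])
g=cv2.cvtColor(im,cv2.COLOR_BGR2GRAY)[85:212,215:350]
g4=cv2.resize(g,None,fx=4,fy=4,interpolation=cv2.INTER_CUBIC)
for lo,hi,n in ((115,145,'inner'),(190,215,'outer')):
    h=cv2.HoughCircles(g4,cv2.HOUGH_GRADIENT,1,4,param1=120,param2=15,minRadius=lo,maxRadius=hi)
    for q in (h[0][:3] if h is not None else []):
        u,v=215+q[0]/4,85+q[1]/4; print(n,u,v,q[2]/4,onplane(c,(u,v),98).round(1)); cv2.circle(g4,(int(q[0]),int(q[1])),int(q[2]),255 if n=='outer' else 0,1)
cv2.imwrite('pics/w4c.png',g4)
for a in np.linspace(0,2*np.pi,1): pass
P=lambda r:proj(c,[[534+r*np.cos(a),-7+r*np.sin(a),98] for a in np.arange(0,6.28,.1)])
for r in (23,35): q=P(r); print(r,q.min(0),q.max(0),(q.min(0)+q.max(0))/2)
```

```text
23 [249.06004667 121.43886342] [313.84603406 186.75514344] [281.45304036 154.09700343]
35 [232.13943853 103.14774297] [330.75693662 202.64415139] [281.44818758 152.89594718]
```

View pics/w4c.png

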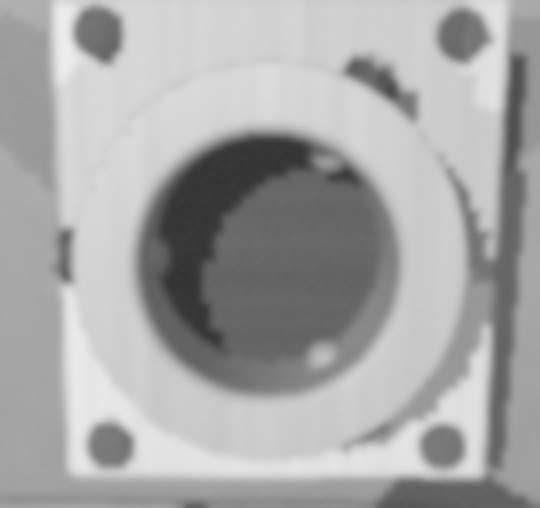

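Mouth in the crop: outer ring centre about (272,261), inner about (269,263). That puts the holder near (534,-5), and I am aiming the TCP at (534.1,-6).

```bash
python3 -m inch '[[[2,-0.2,0,-0.2],[4,-0.5,0,-0.2],[4.65,-0.6,2,-0.2],[4.65,-0.6,4,-0.2],[4.65,-0.6,5.2,-0.2],[4.65,-0.6,5.2,-0.2],[4.65,-0.6,5.2,-0.2],[4.65,-0.6,5.2,-0.2]]]'>/dev/null; python3 go.py 534.1 -6 126 94.5; python3 go.py 534.1 -6 126 94.5
```

```text
t 6.52 pos [527.3  -8.4 135. ] yaw 94.77 F [-0.4  0.4 -0.6] w 41.1
shift cm [0.18 0.7  0.9 ] turn 0.27
t 6.52 pos [527.3  -8.4 135. ] yaw 94.77 F [-0.4  0.4 -0.6] w 41.1
shift cm [0.18 0.7  0.9 ] turn 0.27
```

```bash
python3 -m inch '[[[0.18,0.7,0,0.2],[0.18,0.7,0,0.2],[0.18,0.7,0,0.2],[0.18,0.7,0,0.2],[0.18,0.7,0,0.2]]]'>/dev/null; python3 go.py 534.1 -6 126 94.5; python3 -m inch '[[[0,0,0,0]]]'
```

```text
t 6.93 pos [533.4  -6.8 134.5] yaw 94.51 F [ 0.1  0.6 -1.4] w 41.7
shift cm [0.07 0.08 0.85] turn 0.01
clock: 7.02
eef_pos: [533.3, -6.7, 134.4]
tool_rot: [-3.142, 0.0, 1.65]
force: [0.4, -0.1, -1.5]
width: 41.5
gripper_force: 61.5
```

```bash
for i in 1; do python3 -m inch '[[[0.06,0.08,0.3,0],[0.06,0.08,0.6,0],[0.06,0.08,0.9,0],[0.06,0.08,1.2,0],[0.06,0.08,1.4,0],[0.06,0.08,1.4,0],[0.06,0.08,1.4,0]]]'; done; python3 go.py 534.1 -6 103 94.5;python3 - <<'E'
from h import *
cv2.imwrite('pics/w5.png',get_image('wrist')); cv2.imwrite('pics/s5.png',get_image('scene'))
E
```

```text
clock: 7.6
eef_pos: [534.0, -5.9, 120.1]
tool_rot: [-3.141, -0.0, 1.65]
force: [0.1, 0.2, -2.2]
width: 41.6
gripper_force: 61.5
t 7.6 pos [534.   -5.9 120.1] yaw 94.53 F [ 0.1  0.2 -2.2] w 41.6
shift cm [-0.01  0.01  1.71] turn 0.03
```

```bash
python3 -m inch '[[[0,0,0.2,0],[0,0,0.4,0],[0,0,0.5,0],[0,0,0.5,0]]]'; python3 -m inch '[[[0,0,0.2,0],[0,0,0.4,0],[0,0,0.4,0],[0,0,0.4,0]]]'
```

```text
clock: 8.03
eef_pos: [533.9, -6.0, 115.0]
tool_rot: [-3.141, -0.0, 1.65]
force: [-0.3, -0.3, -2.0]
width: 41.7
gripper_force: 61.5
clock: 8.37
eef_pos: [534.0, -5.9, 111.2]
tool_rot: [-3.141, -0.0, 1.65]
force: [-0.4, 0.1, -1.2]
width: 41.6
gripper_force: 61.5
```

```bash
python3 -m inch '[[[0,0,0.2,0],[0,0,0.3,0],[0,0,0.3,0],[0,0,0.3,0]]]'; python3 -m inch '[[[0,0,0.15,0],[0,0,0.3,0],[0,0,0.3,0],[0,0,0.3,0]]]'
```

```text
clock: 8.7
eef_pos: [534.1, -6.0, 108.2]
tool_rot: [-3.141, -0.0, 1.65]
force: [-0.1, -0.3, -1.7]
width: 41.4
gripper_force: 61.5
clock: 9.03
eef_pos: [534.0, -5.9, 105.2]
tool_rot: [-3.141, -0.0, 1.65]
force: [0.0, -0.0, -2.0]
width: 41.5
gripper_force: 61.5
```

```bash
for i in 1; do python3 -m inch '[[[0,0,0.1,0],[0,0,0.1,0],[0,0,0.1,0]]]' | grep -E "eef|force:"; python3 -m inch '[[[0,0,0.1,0],[0,0,0.1,0],[0,0,0.1,0]]]'| grep -E "eef|force:"; done
```

```text
eef_pos: [534.1, -5.9, 104.3]
force: [0.7, -0.2, -2.3]
gripper_force: 61.5
eef_pos: [534.1, -5.8, 103.3]
force: [-0.1, 0.3, -2.1]
gripper_force: 61.5
```

```bash
python3 -m inch '[[[0,0,0.06,0],[0,0,0.06,0],[0,0,0.06,0]]]' | grep -E "eef|force:"; python3 -m inch '[[[0,0,0.06,0],[0,0,0.06,0],[0,0,0.06,0]]]'| grep -E "eef|force:"
```

```text
eef_pos: [534.1, -5.7, 102.7]
force: [-0.2, 0.9, -1.2]
gripper_force: 61.6
eef_pos: [534.0, -5.7, 102.1]
force: [-0.3, 2.3, -1.3]
gripper_force: 61.6
```

```bash
python3 -m inch '[[[0,0,0,0],[0,0,0,0],[0,0,0,0],[0,0,0,0],[0,0,0,0],[0,0,0,0]]]' 6.5
python3 - <<'E'
from h import *
cv2.imwrite('pics/w6.png',get_image('wrist')); a=get_image('scene')
a=cv2.resize(a[60:290,180:360],None,fx=2.5,fy=2.5); w=cv2.imread('pics/w6.png'); h=575
cv2.imwrite('pics/c6.png',np.hstack([a[:420],cv2.resize(w[150:420,180:390],(327,420))]))
E
```

```text
clock: 10.53
eef_pos: [534.2, -6.1, 102.2]
tool_rot: [3.141, 0.0, 1.65]
force: [-0.6, -0.7, 0.1]
width: 64.8
gripper_force: 0.0
```

View pics/c6.png

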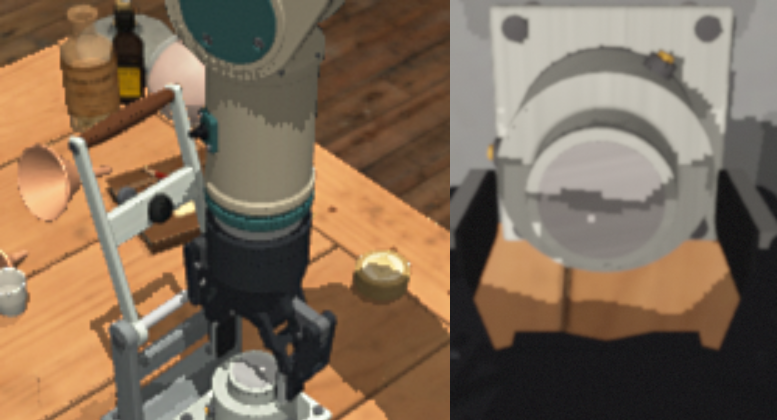

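The picture shows the pod upright on the catches in the mouth, released, with the clamp still open. I'll lift off and go behind the bar.

```bash
python3 -m inch '[[[0,0,-2,0],[0,0,-5,0],[0,0,-9,0],[0,0,-13,0],[0,0,-17,0],[0,0,-21,0],[0,0,-22.5,0],[0,0,-22.5,0]]]' | grep eef; python3 -m inch '[[[0,4,0,0],[0,8,0,0],[0,12,0,0],[0,16,0,0],[0,17.8,0,0],[0,17.8,0,0],[0,17.8,0,0],[0,17.8,0,0]]]' 0 | grep -E "eef|force|width"; python3 go.py 710 8 262 94.5
```

```text
eef_pos: [536.6, -5.6, 331.8]
eef_pos: [710.3, 8.1, 326.0]
force: [-0.4, 0.4, -0.5]
width: -0.2
gripper_force: 0.0
t 11.97 pos [710.3   8.1 326. ] yaw 94.55 F [-0.4  0.4 -0.5] w -0.2
shift cm [-0.01 -0.02  6.4 ] turn 0.05
```

```bash
python3 - <<'E'
from h import *
print(onplane(cam('top'),(289.3,157.3),287).round(1))
E
python3 -m inch '[[[0,0,2,0],[0,0,4,0],[0,0,6.3,0],[0,0,6.3,0],[0,0,6.3,0]]]' | grep -E "eef|force"
```

```text
[670.3   4.7 287. ]
eef_pos: [710.0, 7.5, 263.8]
force: [0.7, -0.1, 1.3]
gripper_force: 0.0
```

```bash
python3 -m inch '[[[0,-1,0,0],[0,-2,0,0],[0,-2.8,0,0],[0,-3.6,0,0],[0,-4.4,0,0],[0,-5.2,0,0],[0,-6,0,0],[0,-6.5,0,0]]]' | grep -E "eef|force"; python3 -m inch '[[[0,-0.8,0,0],[0,-1.6,0,0],[0,-2.4,0,0],[0,-3.2,0,0],[0,-4,0,0],[0,-4.8,0,0],[0,-5.6,0,0],[0,-6,0,0]]]' | grep -E "eef|force"
```

```text
eef_pos: [646.2, 2.9, 265.5]
force: [0.1, -0.3, -0.2]
gripper_force: 0.3
eef_pos: [585.5, -1.9, 264.1]
force: [0.5, -0.3, -0.2]
gripper_force: 0.0
```

```bash
python3 -m inch '[[[0,0,-2,0],[0,0,-4.5,0],[0,0,-5,0],[0,0,-5,0],[0,0,-5,0],[0,0,-5,0],[0,0,-5,0],[0,0,-5,0]]]' | grep -E "eef|force"
python3 - <<'E'
from h import *
a=get_image('scene'); cv2.imwrite('pics/s7.png',a)
d=cv2.absdiff(a,cv2.imread('pics/scene0.png')).max(2)
np.save('s7.npy',a)
c=cam('scene'); o=np.array([534,-6,0]); yw=np.radians(4.6); X=np.array([np.cos(yw),np.sin(yw),0])
hsv=cv2.cvtColor(a,cv2.COLOR_BGR2HSV); hs0=cv2.cvtColor(cv2.imread('pics/scene0.png'),cv2.COLOR_BGR2HSV)
Y=np.array([-np.sin(yw),np.cos(yw),0])
def samp(im,th):
    P=[o+X*(90-165*np.cos(th))+[0,0,129+165*np.sin(th)]+Y*y for y in np.linspace(-38,38,15)]
    q=proj(c,P).round().astype(int); return np.median(im[q[:,1],q[:,0]],0), q[7]
print('ref',samp(hs0,1.85))
for t in np.arange(0,1.9,.1): print(round(t,2),*samp(hsv,t))
E
```

```text
eef_pos: [586.4, -1.8, 313.1]
force: [0.5, 0.2, 0.9]
gripper_force: 0.0
ref (array([ 11., 161.,  88.]), array([230, 108]))
0.0 [ 15.  77. 207.] [310 223]
0.1 [ 14. 150. 205.] [310 217]
0.2 [ 14. 146. 215.] [309 210]
0.3 [ 14. 146. 210.] [308 203]
0.4 [ 13. 143. 209.] [306 196]
0.5 [ 14. 141. 124.] [304 188]
0.6 [ 14. 144. 121.] [301 180]
0.7 [ 14. 143. 120.] [297 172]
0.8 [ 11. 159.  89.] [292 164]
0.9 [ 28.  23. 157.] [287 156]
1.0 [ 13. 146. 126.] [282 149]
1.1 [ 13. 152. 118.] [276 141]
1.2 [ 13. 154. 116.] [270 134]
1.3 [ 13. 154. 115.] [264 128]
1.4 [ 13. 156. 112.] [258 123]
1.5 [ 14. 142. 176.] [251 118]
1.6 [ 14. 145. 221.] [245 114]
1.7 [ 14. 147. 216.] [239 111]
1.8 [ 13. 148. 215.] [233 108]
```

```bash
python3 -m inch '[[[0,-3,0,0],[0,-6,0,0],[0,-9,0,0],[0,-12,0,0],[0,-12.6,0,0],[0,-12.6,0,0],[0,-12.6,0,0],[0,-12.6,0,0]]]' | grep -E "eef|force"; python3 -m inch '[[[0,0,0,0],[0,0,0,0],[0,0,0,0],[0,0,0,0],[0,0,0,0],[0,0,0,0],[0,0,0,0],[0,0,0,0]]]' | grep -E "clock|eef|force"
cat > bar.py <<'E'
from h import *
a=cv2.cvtColor(get_image('scene'),cv2.COLOR_BGR2HSV).astype(float)
c=cam('scene'); o=np.array([534,-6,0]); yw=np.radians(4.6); X=np.array([np.cos(yw),np.sin(yw),0]);Y=np.array([-np.sin(yw),np.cos(yw),0])
r=[]
for th in np.arange(-.2,1.9,.02):
    q=proj(c,[o+X*(90-165*np.cos(th))+[0,0,129+165*np.sin(th)]+Y*y for y in np.linspace(-38,38,15)]).round().astype(int)
    m=np.median(a[q[:,1],q[:,0]],0); r.append((np.abs(m-[11,160,88]).sum(),th,m))
r.sort(key=lambda k:k[0])
for k in r[:4]: print(round(k[0]),round(k[1],2),k[2])
E
python3 bar.py; python3 go.py 459.2 -12 190 94.5
```

```text
eef_pos: [462.9, -11.5, 314.3]
force: [0.5, -0.4, -0.5]
gripper_force: 0.0
clock: 15.77
eef_pos: [461.4, -11.7, 314.1]
force: [0.0, -0.2, -0.8]
gripper_force: 0.0
10 -0.02 [ 11. 156.  82.]
16 -0.0 [ 11. 161. 103.]
18 0.1 [ 11. 162. 104.]
26 1.02 [ 13. 145.  97.]
t 15.82 pos [461.4 -11.7 314.2] yaw 94.53 F [-0.4 -0.3  0.5] w -0.1
shift cm [-1.000e-02 -2.200e-01  1.242e+01] turn 0.03
```

```bash
python3 -m inch '[[[0,-0.2,3,0],[0,-0.2,7,0],[0,-0.2,11,0],[0,-0.2,13.5,0],[0,-0.2,14.7,0],[0,-0.2,14.7,0],[0,-0.2,14.7,0],[0,-0.2,14.7,0]]]' | grep -E "eef|force"; python3 bar.py
```

```text
eef_pos: [460.3, -11.7, 168.1]
force: [0.1, -0.4, 0.8]
gripper_force: 0.0
9 0.08 [ 11. 161.  96.]
10 -0.0 [ 11. 161.  79.]
12 0.02 [ 11. 156.  96.]
13 0.1 [ 11. 154.  81.]
```

```bash
python3 -m inch '[[[0,0,0.3,0],[0,0,0.6,0],[0,0,0.6,0],[0,0,0.6,0]]]' | grep -E "eef|force:"; python3 -m inch '[[[0,0,0.2,0],[0,0,0.4,0],[0,0,0.4,0],[0,0,0.4,0]]]' | grep -E "eef|force:"
```

```text
eef_pos: [459.4, -11.9, 161.3]
force: [-0.4, 0.1, 0.2]
gripper_force: 0.0
eef_pos: [459.3, -11.8, 157.0]
force: [0.2, -0.0, 0.1]
gripper_force: 0.0
```

```bash
for r in 1; do python3 -m inch '[[[0,0,0.2,0],[0,0,0.4,0],[0,0,0.5,0],[0,0,0.5,0]]]' | grep -E "eef|force:"; python3 -m inch '[[[0,0,0.15,0],[0,0,0.3,0],[0,0,0.3,0],[0,0,0.3,0]]]' | grep -E "eef|force:";python3 -m inch '[[[0,0,0.1,0],[0,0,0.2,0],[0,0,0.2,0]]]' | grep -E "eef|force:"; done
```

```text
eef_pos: [459.2, -11.9, 151.8]
force: [-0.8, -0.2, -0.2]
gripper_force: 0.0
eef_pos: [459.3, -11.8, 149.0]
force: [0.6, 1.0, -0.3]
gripper_force: 0.0
eef_pos: [459.3, -11.9, 147.0]
force: [-0.1, -1.4, 0.4]
gripper_force: 0.0
```

```bash
for r in 1; do python3 -m inch '[[[0,0,0.1,0],[0,0,0.1,0],[0,0,0.1,0]]]' | grep -E "eef|force:"; python3 -m inch '[[[0,0,0.1,0],[0,0,0.1,0],[0,0,0.1,0]]]' | grep -E "eef|force:";python3 -m inch '[[[0,0,0.1,0],[0,0,0.1,0],[0,0,0.1,0]]]' | grep -E "eef|force:"; done
```

```text
eef_pos: [459.4, -11.8, 146.1]
force: [-0.7, -0.0, 0.4]
gripper_force: 0.0
eef_pos: [459.3, -11.9, 145.1]
force: [-0.2, 0.1, -0.4]
gripper_force: 0.0
eef_pos: [459.3, -11.9, 144.1]
force: [0.0, -0.8, 0.3]
gripper_force: 0.0
```

```bash
for r in 1; do python3 -m inch '[[[0,0,0.1,0],[0,0,0.1,0],[0,0,0.1,0]]]' | grep -E "eef|force:"; python3 -m inch '[[[0,0,0.1,0],[0,0,0.1,0],[0,0,0.1,0]]]' | grep -E "eef|force:";python3 -m inch '[[[0,0,0.1,0],[0,0,0.1,0],[0,0,0.1,0]]]' | grep -E "eef|force:"; done
```

```text
eef_pos: [459.3, -11.9, 143.1]
force: [0.9, 0.4, 0.6]
gripper_force: 0.0
eef_pos: [459.3, -11.9, 142.1]
force: [-0.1, -0.5, 0.6]
gripper_force: 0.4
eef_pos: [459.4, -11.9, 141.0]
force: [0.2, -0.4, -0.2]
gripper_force: 0.0
```

```bash
for r in 1; do python3 -m inch '[[[0,0,0.1,0],[0,0,0.1,0],[0,0,0.1,0]]]' | grep -E "eef|force:"; python3 -m inch '[[[0,0,0.1,0],[0,0,0.1,0],[0,0,0.1,0]]]' | grep -E "eef|force:";python3 -m inch '[[[0,0,0.1,0],[0,0,0.1,0],[0,0,0.1,0]]]' | grep -E "eef|force:"; done; python3 bar.py
```

```text
eef_pos: [459.4, -11.9, 140.0]
force: [0.4, 0.6, 0.5]
gripper_force: 0.0
eef_pos: [459.4, -11.8, 139.1]
force: [0.5, -0.7, 1.0]
gripper_force: 0.3
eef_pos: [459.3, -11.9, 138.0]
force: [0.5, -0.7, 0.1]
gripper_force: 0.2
13 -0.02 [ 11. 148.  89.]
17 -0.04 [ 11. 157.  74.]
26 1.02 [ 14. 144.  95.]
27 -0.06 [ 12. 151.  71.]
```

```bash
for r in 1; do python3 -m inch '[[[0,0,0.1,0],[0,0,0.1,0],[0,0,0.1,0]]]' | grep -E "eef|force:"; python3 -m inch '[[[0,0,0.1,0],[0,0,0.1,0],[0,0,0.1,0]]]' | grep -E "eef|force:";python3 -m inch '[[[0,0,0.1,0],[0,0,0.1,0],[0,0,0.1,0]]]' | grep -E "eef|force:"; done; python3 bar.py
```

```text
eef_pos: [459.3, -11.9, 137.1]
force: [-0.2, 0.1, 1.7]
gripper_force: 0.8
eef_pos: [459.5, -11.8, 136.0]
force: [0.3, -0.4, -0.5]
gripper_force: 0.0
eef_pos: [459.4, -11.8, 135.0]
force: [-0.6, -0.0, 0.2]
gripper_force: 0.0
5 -0.04 [ 11. 155.  88.]
12 -0.06 [ 11. 161.  77.]
17 -0.08 [ 11. 156.  75.]
27 1.02 [ 14. 144.  96.]
```

Run:
```python
from h import *
a=get_image('scene'); w=get_image('wrist'); cv2.imwrite('pics/s9.png',a); cv2.imwrite('pics/w9.png',w)
a=cv2.resize(a[120:300,200:375],None,fx=3,fy=3); 
cv2.imwrite('pics/c9.png',np.hstack([a[:540],cv2.resize(w,(270,203)) if 0 else cv2.copyMakeBorder(cv2.resize(w,(270,203)),0,337,0,0,0)]))
```

View pics/c9.png

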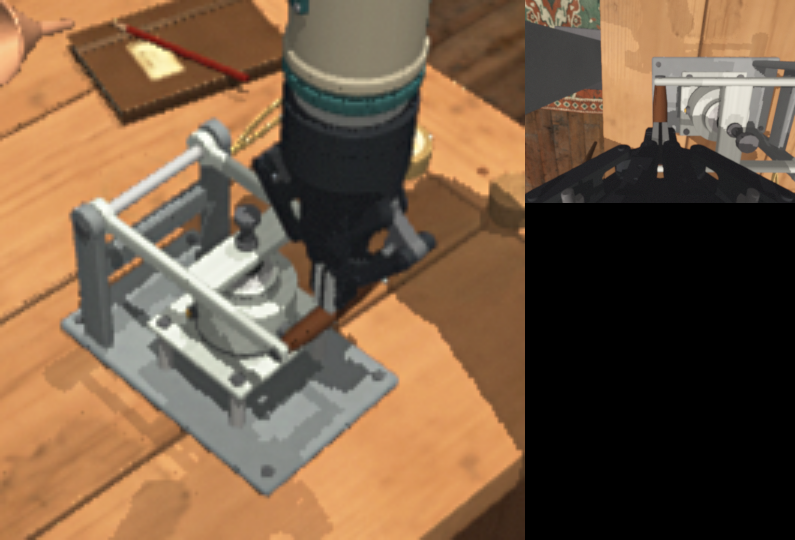

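The last view shows the clamp roughly level with its foot on the pod, and the fingertips over the bar's middle. I'll work out the bar height from its visible near end.

```bash
cat > bar2.py <<'E'
from h import *
import sys
c=cam('scene'); o=np.array([534,-6,0]); yw=np.radians(4.6); X=np.array([np.cos(yw),np.sin(yw),0]);Y=np.array([-np.sin(yw),np.cos(yw),0])
a=get_image('scene') if len(sys.argv)<2 else cv2.imread(sys.argv[1])
cv2.imwrite('pics/last.png',a)
ths=np.arange(-.2,.24,.02); out=[]
for th in ths:
    q=proj(c,[o+X*(90-165*np.cos(th))+[0,0,129+165*np.sin(th)]+Y*y for y in np.linspace(14,36,23)])
    v=cv2.remap(a,q[:,0].astype(np.float32)[None],q[:,1].astype(np.float32)[None],cv2.INTER_LINEAR)[0]
    out.append(np.median(v,0))
for t,v in zip(ths,out): print(round(t,2),v.astype(int),end='; ')
print()
E
python3 bar2.py pics/s9.png; python3 bar2.py; python3 go.py 459 -12 135 94.5
```

```text
-0.2 [66 66 63]; -0.18 [65 66 63]; -0.16 [69 71 68]; -0.14 [84 88 85]; -0.12 [91 98 93]; -0.1 [75 82 86]; -0.08 [45 57 76]; -0.06 [32 50 83]; -0.04 [33 56 92]; -0.02 [ 38  61 102]; -0.0 [ 41  64 108]; 0.02 [ 39  64 107]; 0.04 [ 37  61 102]; 0.06 [34 54 91]; 0.08 [65 77 91]; 0.1 [122 132 129]; 0.12 [131 140 136]; 0.14 [134 144 140]; 0.16 [118 129 135]; 0.18 [101 109 117]; 0.2 [ 96 103 105]; 0.22 [ 97 109 116]; 
-0.2 [65 66 63]; -0.18 [65 66 63]; -0.16 [69 72 68]; -0.14 [85 89 85]; -0.12 [89 96 92]; -0.1 [68 76 82]; -0.08 [38 51 73]; -0.06 [31 51 84]; -0.04 [34 57 93]; -0.02 [ 37  61 102]; -0.0 [ 41  64 107]; 0.02 [ 40  65 107]; 0.04 [ 36  61 102]; 0.06 [34 54 90]; 0.08 [65 75 91]; 0.1 [122 132 129]; 0.12 [131 140 135]; 0.14 [133 143 139]; 0.16 [117 130 136]; 0.18 [102 110 117]; 0.2 [ 97 104 105]; 0.22 [ 94 110 115]; 
t 21.37 pos [459.4 -11.9 135.1] yaw 94.53 F [ 0.2 -0.2  0.1] w 0.0
shift cm [-0.01 -0.04  0.01] turn 0.03
```

```bash
for r in 1; do python3 -m inch '[[[0,0,0.05,0],[0,0,0.05,0]]]' | grep -E "eef|force:"; python3 -m inch '[[[0,0,0.05,0],[0,0,0.05,0]]]' | grep -E "eef|force:";python3 -m inch '[[[0,0,0.05,0],[0,0,0.05,0]]]' | grep -E "eef|force:"; done; python3 bar2.py
```

```text
eef_pos: [459.4, -11.9, 134.6]
force: [0.2, 0.3, 0.4]
gripper_force: 0.3
eef_pos: [459.4, -11.8, 134.1]
force: [-0.2, -0.2, 0.5]
gripper_force: 0.6
eef_pos: [459.4, -11.9, 133.6]
force: [-0.1, 0.5, 0.6]
gripper_force: 0.6
-0.2 [65 66 63]; -0.18 [65 66 63]; -0.16 [69 70 67]; -0.14 [80 83 80]; -0.12 [75 81 81]; -0.1 [52 61 73]; -0.08 [31 48 75]; -0.06 [32 52 87]; -0.04 [36 58 98]; -0.02 [ 39  65 106]; -0.0 [ 40  66 108]; 0.02 [ 39  64 106]; 0.04 [35 58 98]; 0.06 [38 56 87]; 0.08 [75 83 90]; 0.1 [118 126 120]; 0.12 [129 137 133]; 0.14 [133 143 139]; 0.16 [117 129 135]; 0.18 [101 109 116]; 0.2 [ 97 104 104]; 0.22 [ 95 109 116];
```

```bash
for r in 1; do python3 -m inch '[[[0,0,0.08,0],[0,0,0.08,0]]]' | grep -E "eef|force:"; python3 -m inch '[[[0,0,0.08,0],[0,0,0.08,0]]]' | grep -E "eef|force:";python3 -m inch '[[[0,0,0.08,0],[0,0,0.08,0]]]' | grep -E "eef|force:"; done
```

```text
eef_pos: [459.3, -11.9, 132.7]
force: [0.3, 1.1, -0.1]
gripper_force: 0.0
eef_pos: [459.3, -11.9, 131.8]
force: [0.0, -0.7, 1.0]
gripper_force: 0.0
eef_pos: [459.3, -11.9, 131.0]
force: [-0.5, 0.5, 0.1]
gripper_force: 0.0
```

```bash
for r in 1; do python3 -m inch '[[[0,0,0.08,0],[0,0,0.08,0]]]' | grep -E "eef|force:"; python3 -m inch '[[[0,0,0.08,0],[0,0,0.08,0]]]' | grep -E "eef|force:";python3 -m inch '[[[0,0,0.08,0],[0,0,0.08,0]]]' | grep -E "eef|force:"; done; python3 bar2.py
```

```text
eef_pos: [459.3, -11.9, 130.3]
force: [-0.4, -1.0, 0.1]
gripper_force: 0.0
eef_pos: [459.3, -11.9, 129.5]
force: [1.0, -0.9, 0.2]
gripper_force: 0.0
eef_pos: [459.3, -11.9, 128.7]
force: [0.5, 0.2, -0.2]
gripper_force: 0.0
-0.2 [53 56 60]; -0.18 [37 45 62]; -0.16 [30 45 73]; -0.14 [32 51 85]; -0.12 [36 58 96]; -0.1 [ 39  62 104]; -0.08 [ 41  65 107]; -0.06 [ 40  65 108]; -0.04 [ 38  63 105]; -0.02 [35 58 98]; -0.0 [39 57 90]; 0.02 [70 81 97]; 0.04 [105 120 116]; 0.06 [105 112 109]; 0.08 [101 108 105]; 0.1 [106 114 110]; 0.12 [116 121 118]; 0.14 [116 124 121]; 0.16 [118 126 123]; 0.18 [102 110 113]; 0.2 [ 96 103 104]; 0.22 [ 95 110 116];
```

```bash
for r in 1; do python3 -m inch '[[[0,0,0.15,0],[0,0,0.3,0],[0,0,0.3,0],[0,0,0.3,0]]]' | grep -E "eef|force:"; python3 -m inch '[[[0,0,0.08,0],[0,0,0.08,0]]]' | grep -E "eef|force:";python3 -m inch '[[[0,0,0.08,0],[0,0,0.08,0]]]' | grep -E "eef|force:"; done; python3 bar2.py
```

```text
eef_pos: [459.3, -11.9, 125.7]
force: [-0.0, 0.2, 0.4]
gripper_force: 0.0
eef_pos: [459.3, -11.9, 124.9]
force: [-0.4, -0.1, -0.7]
gripper_force: 0.0
eef_pos: [459.3, -11.9, 124.1]
force: [0.3, 0.2, 0.2]
gripper_force: 0.0
-0.2 [52 55 60]; -0.18 [36 44 62]; -0.16 [29 45 71]; -0.14 [31 50 85]; -0.12 [36 57 95]; -0.1 [ 39  62 103]; -0.08 [ 40  65 108]; -0.06 [ 40  66 108]; -0.04 [ 38  63 105]; -0.02 [34 58 97]; -0.0 [39 57 90]; 0.02 [69 81 97]; 0.04 [104 119 115]; 0.06 [111 115 113]; 0.08 [101 109 106]; 0.1 [105 114 110]; 0.12 [100 106 104]; 0.14 [ 99 106 103]; 0.16 [110 117 114]; 0.18 [101 110 107]; 0.2 [ 97 103 104]; 0.22 [ 95 109 115];
```

```bash
for r in 1; do python3 -m inch '[[[0,0,0.06,0],[0,0,0.06,0]]]' | grep -E "eef|force:"; python3 -m inch '[[[0,0,0.04,0],[0,0,0.04,0]]]' | grep -E "eef|force:";python3 -m inch '[[[0,0,0.04,0],[0,0,0.04,0]]]' | grep -E "eef|force:"; done
```

```text
eef_pos: [459.3, -11.9, 123.6]
force: [-0.5, 0.6, 0.4]
gripper_force: 0.0
eef_pos: [459.3, -11.9, 123.2]
force: [0.2, 0.9, 0.6]
gripper_force: 0.0
eef_pos: [459.4, -11.9, 122.8]
force: [-0.1, -0.1, 0.6]
gripper_force: 0.4
```

```bash
for r in 1; do python3 -m inch '[[[0,0,0.04,0],[0,0,0.04,0]]]' | grep -E "eef|force:"; python3 -m inch '[[[0,0,0.04,0],[0,0,0.04,0]]]' | grep -E "eef|force:";python3 -m inch '[[[0,0,0.04,0],[0,0,0.04,0]]]' | grep -E "eef|force:"; done; python3 -c "
from h import *
s=sensors.read_state();print(s['tau'],s['torque'])"; python3 bar2.py
```

```text
eef_pos: [459.5, -11.8, 122.6]
force: [0.1, -0.7, 2.6]
gripper_force: 1.6
eef_pos: [459.5, -11.8, 122.3]
force: [-1.8, 0.2, 6.7]
gripper_force: 3.0
eef_pos: [459.5, -11.8, 122.1]
force: [-1.8, 0.9, 9.3]
gripper_force: 4.3
[-3.15027824e-02 -3.92785013e+01 -2.08868422e+00 -1.00166917e+01
  1.03845117e-01 -5.47677688e-01 -3.45878208e-03] [-0.00596501  0.33534582 -0.06828736]
-0.2 [50 53 60]; -0.18 [34 44 64]; -0.16 [30 46 76]; -0.14 [33 53 88]; -0.12 [37 60 98]; -0.1 [ 40  64 104]; -0.08 [ 41  66 108]; -0.06 [ 40  65 108]; -0.04 [ 37  61 104]; -0.02 [35 57 97]; -0.0 [39 56 88]; 0.02 [75 85 96]; 0.04 [111 122 119]; 0.06 [111 114 111]; 0.08 [101 109 105]; 0.1 [103 107 104]; 0.12 [ 99 104 102]; 0.14 [ 98 104 101]; 0.16 [ 99 105 103]; 0.18 [102 110 107]; 0.2 [ 98 105 104]; 0.22 [ 96 109 116];
```

```bash
for r in 1; do python3 -m inch '[[[0,0,0.03,0],[0,0,0.03,0]]]' | grep -E "eef|force:"; python3 -m inch '[[[0,0,0.03,0],[0,0,0.03,0]]]' | grep -E "eef|force:"; done
```

```text
eef_pos: [459.5, -11.9, 122.0]
force: [-2.2, 0.0, 9.5]
gripper_force: 5.2
eef_pos: [459.5, -11.8, 121.9]
force: [-2.0, -0.9, 12.0]
gripper_force: 6.3
```

```bash
python3 -m inch '[[[0,0,0.03,0],[0,0,0.03,0]]]' | grep -E "eef|force:"; python3 -m inch '[[[0,0,0.03,0],[0,0,0.03,0]]]' | grep -E "eef|force:"; python3 bar2.py
python3 - <<'E'
# visible part of the lid: wrist/scene numeric check
from h import *
f=lambda n:cv2.imread(n)
E
```

```text
eef_pos: [459.5, -11.9, 121.7]
force: [-2.7, -0.0, 14.9]
gripper_force: 7.3
eef_pos: [459.5, -11.9, 121.6]
force: [-3.0, -0.7, 16.5]
gripper_force: 8.4
-0.2 [44 50 59]; -0.18 [32 44 66]; -0.16 [29 47 77]; -0.14 [34 55 91]; -0.12 [37 60 98]; -0.1 [ 39  63 104]; -0.08 [ 41  65 108]; -0.06 [ 40  65 108]; -0.04 [ 38  62 104]; -0.02 [34 57 96]; -0.0 [45 61 89]; 0.02 [ 82  93 100]; 0.04 [110 118 114]; 0.06 [111 114 111]; 0.08 [101 109 105]; 0.1 [101 106 103]; 0.12 [ 97 103 100]; 0.14 [ 98 104 101]; 0.16 [ 98 105 102]; 0.18 [101 108 105]; 0.2 [ 97 104 104]; 0.22 [ 94 110 116];
```

The force rose steeply to 16.5 N on the bar (about 30 N on the pod) with no further travel, at a hinge angle of about -0.08. That means the pod is bottomed, so I'm easing off.

```bash
python3 -m inch '[[[0,0,-0.2,0],[0,0,-0.4,0],[0,0,-1,0],[0,0,-3,0],[0,0,-6,0],[0,0,-10,0],[0,0,-12,0],[0,0,-12,0]]]' | grep -E "eef|force:"; python3 -m inch '[[[-4,0,0,0],[-8,0,0,0],[-12,0,0,0],[-16,0,-1,0],[-20,0,-2,0],[-20,0,-2,0],[-20,0,-2,0],[-20,0,-2,0]]]' | grep -E "eef|force:"; python3 bar2.py
python3 - <<'E'
from h import *
im=cv2.imread('pics/last.png'); g=cv2.cvtColor(im,cv2.COLOR_BGR2GRAY); c=cam('scene'); o=np.array([534,-6,0.])
# near-camera generatrix of the pod: grey level against height, mouth = 98, home lid 103, catches lid 117
d=np.array([60,425])-o[:2]; d/=np.linalg.norm(d)
for ang in (-40,-20,0,20,40):
    a=np.radians(ang); e=np.array([d[0]*np.cos(a)-d[1]*np.sin(a),d[0]*np.sin(a)+d[1]*np.cos(a)])
    P=np.array([[*(o[:2]+22*e),z] for z in range(94,124,2)]); q=proj(c,P).astype(np.float32)
    print(ang,cv2.remap(g,q[:,0][None],q[:,1][None],cv2.INTER_LINEAR)[0],q[2].round(),q[-1].round())
E
```

```text
eef_pos: [462.3, -11.5, 244.7]
force: [0.7, -0.3, 0.2]
gripper_force: 0.0
eef_pos: [474.5, -210.5, 259.6]
force: [-0.2, 0.5, 0.5]
gripper_force: 0.0
-0.2 [48 50 57]; -0.18 [34 43 60]; -0.16 [29 44 73]; -0.14 [33 53 90]; -0.12 [ 39  62 103]; -0.1 [ 42  68 114]; -0.08 [ 44  72 120]; -0.06 [ 44  73 122]; -0.04 [ 42  70 120]; -0.02 [ 37  64 111]; -0.0 [ 50  70 106]; 0.02 [112 128 139]; 0.04 [188 202 199]; 0.06 [208 223 217]; 0.08 [202 218 213]; 0.1 [205 220 217]; 0.12 [216 229 229]; 0.14 [216 232 230]; 0.16 [195 213 221]; 0.18 [147 174 196]; 0.2 [126 137 190]; 0.22 [131 157 194]; 
-40 [114  92  96 103 114 132 168 228 240 244 240 238 238 239 240] [274. 219.] [274. 211.]
-20 [214 176 133 105 105 118 137 122  98  97 111 137 176 212 238] [277. 221.] [277. 213.]
0 [234 221 170 129 116 172 212 196 190 184 176 140 107  85  82] [281. 221.] [281. 213.]
20 [244 210 145 116 118 151 211 241 230 222 209 189 186 180 167] [285. 221.] [285. 213.]
40 [241 170 130 117 127 168 234 240 233 212 212 205 191 187 186] [288. 220.] [288. 212.]
```

The pod's dark side shows only from about 97 to 104 mm, so the lid is about 5 mm above the mouth and the pod is home. The clamp stays down at about -0.08 rad, and the robot is clear of everything.

```bash
python3 -c "
from cell import order
print(order.finish_job())"
```

```text
the job is handed in; nothing more can be done
None
```

The job is handed in, result not reported back: images and feel show the pod home with the clamp down on it at about -0.08 rad, but I felt almost no force on the bar while it went past the catches, then 16.5 N with no give at the bottom, so I can't say how much of the driving was my press.

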